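Clamp a praline mould in the sprung holder

TASK

Clamp the praline mould with the ten round cavities (not the one with long bars) in the sprung mould holder: push one end of it against the taller jaw so that the jaw gives way, lower the other end behind the low jaw, and let go so that the springs centre it. It must end lying flat on the holder's base, cavities up, gripped between both jaws.

Things in the scene. Friction and masses are not known exactly. Their poses are not given: they have to be found in the camera images.
- mould: Praline mould: loose milky-cream plastic block 60 (its x) x 130 (its y) x 24 mm high, 0.18 kg, with two rows of five round brown cavities on top. (One bystander of the same size has three long bars instead, another is square.) Origin: centre of the underside; z up, y along its length. Either end may go to the tall jaw. Taken from above across its 60 mm width.
- holder: Mould holder, fixed: base plate 100 (its x) x 250 (its y) mm; the mould must lie on its floor, 20 mm above the table. Two steel jaws with white faces slide along its y; no side walls. Origin: centre of its underside, midway between the jaws. At rest their faces, 72 mm wide, are 118 mm apart: 12 mm less than the mould's length. End posts 113 to 125 mm out, up to 45 mm above the floor.
- tall_jaw (a joint): How far the tall jaw (at the holder's +y, top 52 mm above the floor) is pushed outwards, in m: 0 at rest to 0.036 at its stop. Its face is at y = +59 mm plus this. Spring: 1.5 N plus 0.25 N per mm. Pushed back 20 to 28 mm by the mould (held level above the low jaw, or tilted), it leaves easy room for the other end to pass the low jaw.
- low_jaw (a joint): How far the low jaw (at the holder's -y, top only 18 mm above the floor) is pushed outwards (-y), in m: 0 at rest to 0.036. Its face is at y = -59 mm minus this. Same spring. With the mould centred both jaws read about 0.006.
Things that resemble listed ones, but are neither listed nor needed, are in the scene too. What is shaped like the mould but pink or red is not meant.

How it is judged (in metres and radians):
On the way:
1. the tall jaw is pushed back at least 8 mm (value of joint tall_jaw above 0.008 m), for 0.1 s.
At the end, for the whole second after the job is handed in: The ten-cavity mould lies flat (within 0.1 rad, underside within 5 mm of the holder's floor), cavities up, along the holder (within 0.15 rad), its centre within 10 mm of the holder's along the jaws' travel and 15 mm across it, both jaws pushed back by it at least 1 mm, released and at rest (x of mould in the frame of holder between -0.015 and 0.015 m and y of mould in the frame of holder between -0.01 and 0.01 m and z of mould in the frame of holder between 0.015 and 0.025 m and angle between the y axis of mould and the y axis of holder, either way round below 0.15 rad and angle between mould's own z axis and vertical below 0.1 rad and value of joint each of tall_jaw, low_jaw above 0.001 m and linear speed of mould below 0.02 m/s); the robot touches nothing.
It also fails if it takes over 38 s, if anything falls off the work surface, if the arm or the gripper's body presses on something with over 40 N, if the wrist force passes 120 N, or if a joint passes its speed limit or range.

ROBOT

A 6-joint arm with a two-finger parallel gripper is mounted at the origin on the work surface. World frame = base frame: x ahead of the robot, y to its left, z up, the work surface at z = 0. Lengths are in mm, angles in rad, forces in N, time in s.
With the tool pointing down it reaches from about 350 to 875 mm from the base axis. Payload 4.2 kg.
Tool frame: the origin (TCP) lies at the very end of the fingers, on their centre line; the grasp point (between the pads) lies 19 mm behind it; z points along the fingers, y is the line along which they close (so a half turn about z gives the same grasp; the last joint's range is limited). The gripper opens to 85 mm and grips with 20 to 120 N. Pads are 22 mm wide; open, the fingers measure 114 mm over their backs; the gripper's body (76 mm by 85 mm) begins 54 mm behind the grasp point. The pads swing forward as they close: fully open they stand 13 mm farther back than shut.
Start: joints at [-0.951, 0.385, 0.008, 0, -1.194, -0.259], TCP at [220.653, -584.732, 231.312] pointing down, gripper open.
Joint ranges: [-3.14, 3.14], [-1.21, 2.06], [-1.07, 1.41], [-3.16, 2.05], [-2.99, -0.16], [-3.1, 3.1]. Speed limits (rad/s): [2.79, 2.79, 3.14, 3.14, 3.14, 3.14].

INTERFACE

Orientations are given as a unit quaternion [x, y, z, w].
In Python, from bench import arm, optics gives the robot as it stands. The module is installed in compiled form; this text tells all that it offers.
- The arm moves only by the tool step_arm, never from a script. Its argument "motion" is a list of rows, each an object with "dr": the turn, a rotation vector about the tool's x, y, z in units of 8 degrees (1.0 is 8 degrees), a list of three; "slide": the shift along the tool's x, y, z in mm, a list of three; "jaw": the finger opening in mm, from 0 to 85.4. A call has exactly 8 rows; each row is the pose to reach, as a shift and turn from the pose commanded when the call began, along the tool's axes at that moment; what a row does not reach only later rows make up. A row lasts 1/8 s, in which the tool goes at most 62.5 mm and 10.7 degrees, less where a joint would pass 70% of its speed; a pose out of reach is approached as far as the arm can. A call with a gripper value outside its range is refused whole. The fingers move at their own pace and stop on an object; the grip force is fixed at half the most. Time passes only in rows, so rows that repeat a pose let the fingers close, or fill a call up. It gives the time, the measured TCP pose, the force, the opening and the grip force at its end, in the units of the state.
- arm.read_state(): the state, without advancing time (a new reading comes with each control period).
- optics.get_image(name): name is "scene" or "top"; returns the picture (400x640x3 uint8, blue, green, red); there is no depth.
- optics.camera_info(name): a dict with "camera_matrix" (3x3 intrinsics, pixels), "view" (4x4, takes a point from world to camera coordinates). Camera axes: x right, y up, looking along -z (the intrinsics and any distortion apply to the point x, -y, -z); pixel columns grow to the right and rows downward; lengths in mm; the calibration is good to about 2 mm. A picture is of the moment at which its call begins. camera_info takes no time and is no camera call.
- arm.job_done(): hands the job in; it is judged then, once.
The state is a dict: "clock": time; "joints": joint angles; "joint_vel": joint speeds; "joint_efforts": joint torques, N m; "position": TCP position; "ee_rot": TCP orientation; "contact_force": force on the tool from outside, world axes, zero at the start; "wrist_torque": the same for the moment, N m; "gripper_width": finger opening in mm; "grasp_force": force on a finger pad.
Only numpy, scipy, OpenCV 4.12 (cv2) and the standard library are available. Lean on these libraries where they do the work, as an engineer would, in place of code of your own. Each camera call takes 0.05 s, during which the arm holds its last target. There are 200 camera calls.

## Working session

There is one attempt and no reset: what is moved stays moved. The work goes in short steps, Python scripts to look and compute and a tool call to move; the robot and the scene stay as the last step left them, time stands still between calls to the robot, and variables do not carry over. Pictures are saved under pics/ and viewed, at most 10 in all, crops included, and the job is handed in when it is done.

Besides the shell and the picture viewer there is one more tool, called after "Emit:" in YAML: its name, and indented under it one key for each argument. step_arm: Moves the arm, as the interface text tells. Its arguments: {"type":"object","properties":{"motion":{"type":"array","items":{"type":"object","properties":{"dr":{"type":"array","items":{"type":"number"}},"slide":{"type":"array","items":{"type":"number"}},"jaw":{"type":"number"}}}}},"required":["motion"]}

```bash
mkdir -p pics
python3 - <<'E'
from bench import arm, optics
import cv2,numpy as np
for n in("scene","top"):
    cv2.imwrite(f"pics/{n}0.png",optics.get_image(n))
    i=optics.camera_info(n);print({k:np.round(v,3).tolist() if k!='x' else v for k,v in i.items() if not isinstance(v,str)})
print(arm.read_state())
E
```

```text
{'camera_matrix': [[379.055, 0.0, 321.601], [0.0, 379.055, 204.489], [0.0, 0.0, 1.0]], 'view': [[-0.359, 0.933, -0.002, 50.312], [-0.745, -0.285, 0.604, 336.796], [0.563, 0.218, 0.797, -1360.0], [0.0, 0.0, 0.0, 1.0]]}
{'camera_matrix': [[469.387, 0.0, 318.28], [0.0, 469.387, 199.83], [0.0, 0.0, 1.0]], 'view': [[-0.025, -1.0, 0.004, 120.844], [0.994, -0.024, 0.104, -448.537], [-0.104, 0.007, 0.995, -1006.75], [0.0, 0.0, 0.0, 1.0]]}
{'clock': 0.1, 'joints': array([-9.51354607e-01,  3.85485617e-01,  6.73346823e-03, -4.02773776e-04,
       -1.19401243e+00, -2.58601964e-01]), 'joint_vel': array([-0.00014776, -0.00207179,  0.00380918,  0.00141504,  0.00211248,
       -0.00065853]), 'joint_efforts': array([-5.08211269e-04, -3.93319273e+01,  1.88928580e+01,  4.19790164e+00,
       -2.58583525e-03,  4.83970283e-06]), 'position': array([ 220.47979897, -584.24908682,  230.32080787]), 'ee_rot': array([-1.79369486e-01,  9.83781268e-01,  9.70364886e-04, -2.48871627e-04]), 'contact_force': array([1.29182492, 0.22276217, 0.10972141]), 'wrist_torque': array([0.02657173, 0.00445363, 0.01186589]), 'grasp_force': 0.0, 'gripper_width': 85.58462190165318}
```

View pics/top0.png

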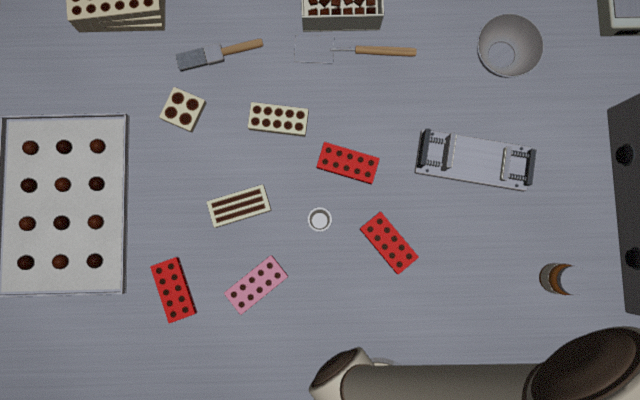

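View pics/scene0.png

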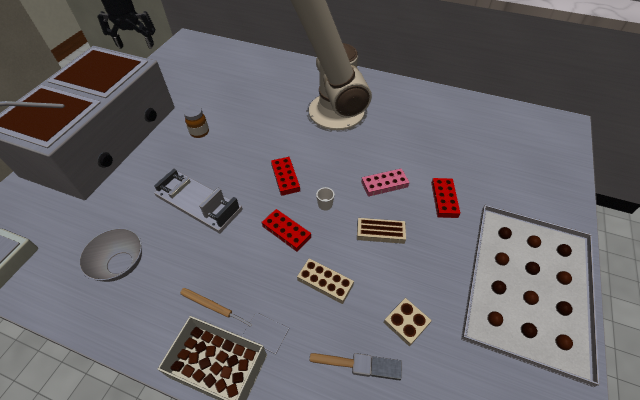

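The top view shows the ten-cavity mould at about (279,119) and the holder at about (475,160). The tall jaw appears to be at the left end, near (435,150). I'll check with enlarged crops and measure.

```bash
cat > h.py <<'E'
from bench import arm, optics
import cv2,numpy as np
from scipy.spatial.transform import Rotation as R
def ray(n,uv,z):
    i=optics.camera_info(n);K=np.array(i["camera_matrix"]);V=np.array(i["view"])
    d=np.linalg.inv(K)@[uv[0],uv[1],1];d=V[:3,:3].T@(d*[1,-1,-1]);c=-V[:3,:3].T@V[:3,3]
    return (c+d*(z-c[2])/d[2])[:2]
def proj(n,p):
    i=optics.camera_info(n);q=(np.array(i["view"])@[*p,1])[:3]*[1,-1,-1];q=np.array(i["camera_matrix"])@q
    return q[:2]/q[2]
E
python3 - <<'E'
from h import *
t=cv2.imread("pics/top0.png");s=cv2.imread("pics/scene0.png")
a=cv2.resize(t[115:205,400:550],None,fx=5,fy=5,interpolation=2)[:300*2,:750]
b=cv2.resize(s[160:240,145:255],None,fx=5,fy=5,interpolation=2)
cv2.imwrite("pics/ct.png",a);cv2.imwrite("pics/cs.png",b)
hsv=cv2.cvtColor(t,cv2.COLOR_BGR2HSV);roi=np.zeros(t.shape[:2],np.uint8);roi[90:145,235:320]=1
m=((hsv[...,0]<40)&(hsv[...,1]>20)&(roi>0)).astype(np.uint8)
c=max(cv2.findContours(m,0,2)[0],key=cv2.contourArea);r=cv2.minAreaRect(c);print(r)
P=np.array([ray("top",q,22) for q in cv2.boxPoints(r)]);print(P,P.mean(0),np.linalg.norm(np.diff(P,axis=0),axis=1))
# cavities
g=((hsv[...,2]<110)&(hsv[...,1]>90)&(m>0)).astype(np.uint8)
mm=cv2.moments(g,True);print(ray("top",(mm['m10']/mm['m00'],mm['m01']/mm['m00']),24))
hs=cv2.cvtColor(s,cv2.COLOR_BGR2HSV);m=np.zeros(s.shape[:2],np.uint8);m[255:305,290:360]=((hs[...,0]<40)&(hs[...,1]>20))[255:305,290:360]
c=max(cv2.findContours(m,0,2)[0],key=cv2.contourArea);mm=cv2.moments(c);print("scene",ray("scene",(mm['m10']/mm['m00'],mm['m01']/mm['m00']),17))
E
```

```text
((277.630126953125, 118.91563415527344), (58.1031494140625, 27.721120834350586), 6.842773914337158)
[[613.66871559 264.56596984]
 [676.61504566 256.59679324]
 [657.63049134 127.50378247]
 [594.87021916 136.2731012 ]] [635.69611794 196.23491169] [ 63.44878443 130.48148808  63.36996698]
[637.70192129 196.58582167]
scene [641.74540654 202.05312443]
```

View pics/ct.png

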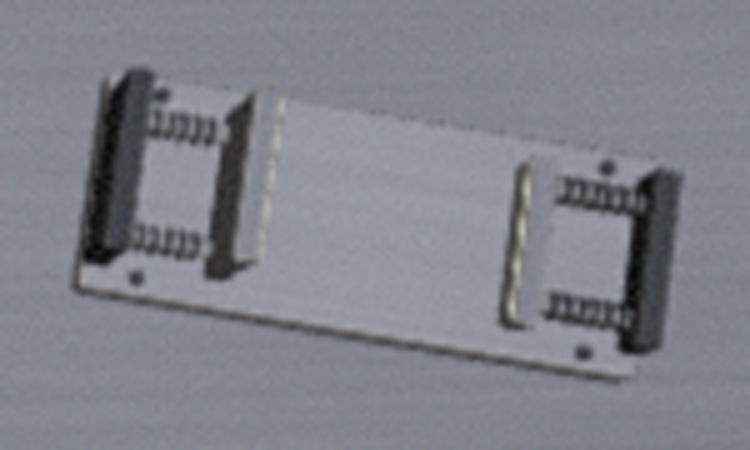

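View pics/cs.png

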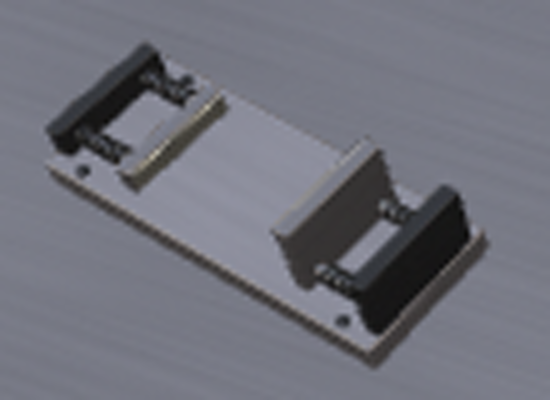

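Both crops agree. The tall jaw is at the left end in the top view (world +y) and at the right in the scene view; the low jaw, with the short face, is at the other end. Next I'll find the holder pose from the plate corners.

Run:
```python
from h import *
T=lambda *p:ray("top",(p[0]/5+399.6,p[1]/5+114.6),20)
S=lambda *p:ray("scene",(p[0]/5+144.6,p[1]/5+159.6),20)
bl,br,tl,tr=T(77,287),T(632,374),T(105,72),T(685,170)
print("top",bl,br,tl,tr,np.linalg.norm(bl-br),np.linalg.norm(bl-tl))
l,bo,r=S(47,162),S(375,355),S(487,235)
print("scene",l,bo,r,np.linalg.norm(l-bo),np.linalg.norm(bo-r))
d=(bl-br);print("dir",np.degrees(np.arctan2(*d[::-1])),np.degrees(np.arctan2(*(l-bo)[::-1])))
# jaw faces: low jaw top inner edge z=38
lo=T(525,165) ; 
q=lambda p,z:ray("top",(p[0]/5+399.6,p[1]/5+114.6),z)
L=(q((530,160),38)+q((506,325),38))/2
Tt=(q((283,97),72)+q((258,262),72))/2; print("jaws",L,Tt,np.linalg.norm(L-Tt),(L+Tt)/2)
# holder line fit on plate edge
t=cv2.imread("pics/top0.png").astype(int)
s=arm.read_state();print(R.from_quat(s['ee_rot']).as_matrix().round(4))
```

```text
top [ 508.50332677 -106.06602856] [ 463.72502658 -349.7371422 ] [ 605.50990672 -123.10651277] [ 554.75154401 -379.92298298] 247.75130229898608 98.49190146343162
scene [ 558.87938143 -364.32460729] [ 608.0252423 -116.3197131] [514.18192285 -98.35777239] 252.82749688598966 95.54684672763473
dir 79.58719786063556 -101.20879645273615
jaws [ 520.77667896 -295.8327389 ] [ 544.32793682 -178.86636935] 119.31384393621823 [ 532.55230789 -237.34955412]
[[-9.357e-01 -3.529e-01 -8.000e-04]
 [-3.529e-01  9.357e-01  1.800e-03]
 [ 1.000e-04  2.000e-03 -1.000e+00]]
```

```bash
cat >> h.py <<'E'
def go(x,y,z,a):
    "slide and dr from the measured pose to TCP (x,y,z), pointing down, tool y at a deg"
    s=arm.read_state();r=R.from_quat(s['ee_rot']);a=np.radians(a)
    Y=np.array([np.cos(a),np.sin(a),0]);Z=np.array([0,0,-1.]);t=R.from_matrix(np.c_[np.cross(Y,Z),Y,Z])
    print("slide",r.inv().apply(np.array([x,y,z])-s['position']).round(1),"dr",(np.degrees((r.inv()*t).as_rotvec())/8).round(2))
E
python3 -c "
from h import *
go(638.5,197.5,150,171.7)"
```

```text
slide [-667.   583.8   81.4] dr [ 0.01  0.01 -7.63]
```

Emit:
step_arm:
  motion:
    - {"dr": [0,0,-1.2],"slide": [-45,39,5],"jaw": 85}
    - {"dr": [0,0,-2.4],"slide": [-90,78,11],"jaw": 85}
    - {"dr": [0,0,-3.6],"slide": [-135,118,16],"jaw": 85}
    - {"dr": [0,0,-4.8],"slide": [-180,157,22],"jaw": 85}
    - {"dr": [0,0,-6],"slide": [-225,197,27],"jaw": 85}
    - {"dr": [0,0,-7.2],"slide": [-270,236,33],"jaw": 85}
    - {"dr": [0,0,-7.6],"slide": [-315,276,38],"jaw": 85}
    - {"dr": [0,0,-7.6],"slide": [-360,315,44],"jaw": 85}

```text
clock: 1.1
position: [446.7, -161.0, 187.1]
ee_rot: [-0.653, 0.758, -0.0, 0.0]
contact_force: [0.7, -0.1, 1.1]
gripper_width: 85.0
grasp_force: 0.0
```

```bash
python3 -c "
from h import *
go(638.5,197.5,150,171.7);print(arm.read_state()['position'])"
```

```text
slide [-382.9 -136.7   37.2] dr [-0.    0.   -0.02]
[ 446.71814951 -161.00883514  187.13417731]
```

Emit:
step_arm:
  motion:
    - {"dr": [0,0,0],"slide": [-57,-20,5],"jaw": 85}
    - {"dr": [0,0,0],"slide": [-115,-41,10],"jaw": 85}
    - {"dr": [0,0,0],"slide": [-172,-61,15],"jaw": 85}
    - {"dr": [0,0,0],"slide": [-230,-82,20],"jaw": 85}
    - {"dr": [0,0,0],"slide": [-287,-102,25],"jaw": 85}
    - {"dr": [0,0,0],"slide": [-344,-123,30],"jaw": 85}
    - {"dr": [0,0,0],"slide": [-383,-136.5,37],"jaw": 85}
    - {"dr": [0,0,0],"slide": [-383,-136.5,37],"jaw": 85}

```text
clock: 2.1
position: [638.1, 198.0, 147.9]
ee_rot: [-0.654, 0.757, 0.0, -0.001]
contact_force: [-0.1, -0.7, 1.3]
gripper_width: 85.2
grasp_force: 0.0
```

Run:
```python
from h import *
t=optics.get_image("top");s=optics.get_image("scene")
cv2.imwrite("pics/g.png",np.hstack([cv2.resize(t[70:170,220:340],None,fx=3,fy=3),cv2.resize(s[200:320,270:390],None,fx=2.5,fy=2.5)]) )
go(638.5,197.5,3,171.7)
```

```text
slide [ -2.3  -1.  146.3] dr [ 0.01 -0.01 -0.03]
```

View pics/g.png

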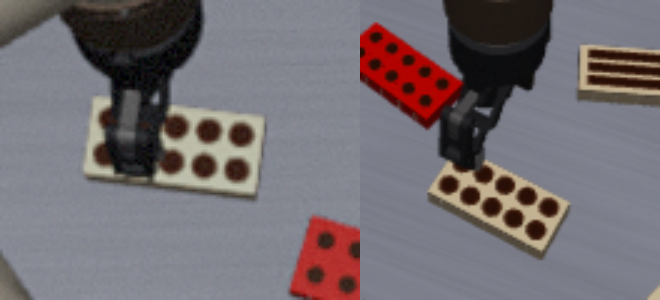

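The gripper is above the mould with its closing line across the width; the offset in both views is parallax. Descending now.

Emit:
step_arm:
  motion:
    - {"dr": [0,0,0],"slide": [-1,-1,40],"jaw": 85}
    - {"dr": [0,0,0],"slide": [-1.5,-1,80],"jaw": 85}
    - {"dr": [0,0,0],"slide": [-1.5,-1,105],"jaw": 85}
    - {"dr": [0,0,0],"slide": [-1.5,-1,120],"jaw": 85}
    - {"dr": [0,0,0],"slide": [-1.5,-1,130],"jaw": 85}
    - {"dr": [0,0,0],"slide": [-1.5,-1,138],"jaw": 85}
    - {"dr": [0,0,0],"slide": [-1.5,-1,145],"jaw": 85}
    - {"dr": [0,0,0],"slide": [-1.5,-1,145],"jaw": 85}

```text
clock: 3.2
position: [639.1, 196.9, 5.1]
ee_rot: [-0.653, 0.758, 0.0, -0.0]
contact_force: [0.9, 0.4, 0.3]
gripper_width: 84.9
grasp_force: 0.0
```

Run:
```python
from h import *
t=optics.get_image("top");s=optics.get_image("scene")
cv2.imwrite("pics/g2.png",np.hstack([cv2.resize(t[70:170,220:340],None,fx=3,fy=3),cv2.resize(s[200:320,270:390],None,fx=2.5,fy=2.5)]) )
go(638.5,197.5,3,171.7);print(arm.read_state()['contact_force'])
```

```text
slide [-0.2  1.1  2.7] dr [-0.    0.   -0.03]
[-0.01375267 -0.31016204  0.07988414]
```

View pics/g2.png

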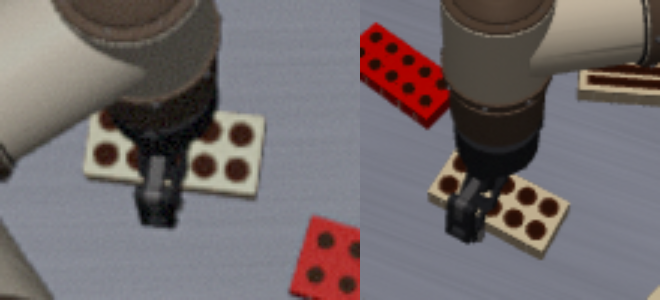

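The fingers straddle the mould near its middle in both views. Closing and lifting.

Emit:
step_arm:
  motion:
    - {"dr": [0,0,0],"slide": [0,0,2],"jaw": 70}
    - {"dr": [0,0,0],"slide": [0,0,2],"jaw": 50}
    - {"dr": [0,0,0],"slide": [0,0,2],"jaw": 50}
    - {"dr": [0,0,0],"slide": [0,0,2],"jaw": 50}
    - {"dr": [0,0,0],"slide": [0,0,2],"jaw": 50}
    - {"dr": [0,0,0],"slide": [0,0,2],"jaw": 50}
    - {"dr": [0,0,0],"slide": [0,0,2],"jaw": 50}
    - {"dr": [0,0,0],"slide": [0,0,2],"jaw": 50}

```text
clock: 4.3
position: [639.6, 197.2, 3.8]
ee_rot: [-0.653, 0.758, -0.0, 0.0]
contact_force: [-0.6, 1.7, 4.7]
gripper_width: 58.4
grasp_force: 68.5
```

Run:
```python
from h import *
s=arm.read_state();print(s['position'],s['gripper_width'],s['grasp_force'],s['contact_force'])
```

```text
[639.61422982 197.1893678    3.81100044] 58.35320738817615 68.53949189186096 [-0.55103103  1.71305935  4.71351732]
```

Emit:
step_arm:
  motion:
    - {"dr": [0,0,0],"slide": [0,0,-20],"jaw": 50}
    - {"dr": [0,0,0],"slide": [0,0,-50],"jaw": 50}
    - {"dr": [0,0,0],"slide": [0,0,-90],"jaw": 50}
    - {"dr": [0,0,0],"slide": [0,0,-120],"jaw": 50}
    - {"dr": [0,0,0],"slide": [0,0,-130],"jaw": 50}
    - {"dr": [0,0,0],"slide": [0,0,-130],"jaw": 50}
    - {"dr": [0,0,0],"slide": [0,0,-130],"jaw": 50}
    - {"dr": [0,0,0],"slide": [0,0,-130],"jaw": 50}

```text
clock: 5.3
position: [638.5, 196.6, 131.5]
ee_rot: [-0.652, 0.758, 0.0, -0.002]
contact_force: [-0.2, 0.3, -1.1]
gripper_width: 58.2
grasp_force: 67.8
```

Run:
```python
from h import *
s0=arm.read_state();p=s0['position']
t=optics.get_image("top");s=optics.get_image("scene")
cv2.imwrite("pics/g3.png",np.hstack([cv2.resize(t[50:190,190:350],None,fx=2.5,fy=2.5),cv2.resize(s[130:300,250:410],None,fx=2.5,fy=2.5)[:350]]) )
print(p,s0['contact_force'],s0['wrist_torque'],s0['gripper_width'])
go(535,-236,133,169)
```

```text
[638.54034372 196.57844675 131.48281586] [-0.2043839   0.30789219 -1.05835642] [-0.00620759 -0.00660143  0.04369039] 58.182314667448836
slide [ 4.434e+02  3.860e+01 -3.000e-01] dr [ 0.01 -0.01  0.31]
```

View pics/g3.png

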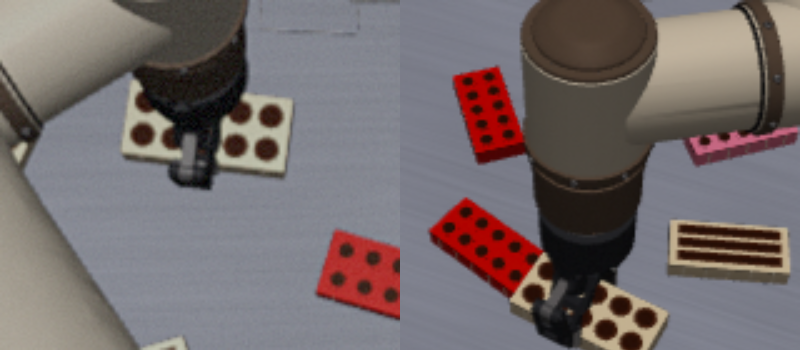

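The mould hangs level and stays with the gripper. I'll measure its offset and angle relative to the tool.

Run:
```python
from h import *
g=cv2.imread("pics/g3.png")[:, :400]
h=cv2.cvtColor(g,cv2.COLOR_BGR2HSV)
m=((h[...,2]>175)&(h[...,1]>12)&(h[...,0]<45)).astype(np.uint8);m[:,:90]=0;m[:60]=0;m[200:]=0
p=np.argwhere(m)[:,::-1]
r=cv2.minAreaRect(p.astype(np.float32));print(r)
P=np.array([ray("top",((u+.5)/2.5+189.5,(v+.5)/2.5+49.5),152) for u,v in cv2.boxPoints(r)])
e=np.diff(P,axis=0);print(P.round(1),P.mean(0),np.linalg.norm(e,axis=1),np.degrees(np.arctan2(e[:,1],e[:,0])))
```

```text
((206.30816650390625, 125.08280944824219), (162.05628967285156, 71.2662582397461), 6.911226749420166)
[[618.3 262.7]
 [675.4 255.5]
 [656.6 129.2]
 [599.8 137.2]] [637.51468689 196.13944879] [ 57.46864136 127.70329181  57.38593157] [ -7.14194414 -98.45695776 172.03360148]
```

Emit:
step_arm:
  motion:
    - {"dr": [0,0,0.1],"slide": [40,3.5,0],"jaw": 50}
    - {"dr": [0,0,0.2],"slide": [95,8,0],"jaw": 50}
    - {"dr": [0,0,0.3],"slide": [152,13,0],"jaw": 50}
    - {"dr": [0,0,0.3],"slide": [210,18,0],"jaw": 50}
    - {"dr": [0,0,0.3],"slide": [270,23,0],"jaw": 50}
    - {"dr": [0,0,0.3],"slide": [330,28,0],"jaw": 50}
    - {"dr": [0,0,0.3],"slide": [385,33,0],"jaw": 50}
    - {"dr": [0,0,0.3],"slide": [430,37,0],"jaw": 50}

```text
clock: 6.4
position: [538.1, -224.8, 133.3]
ee_rot: [-0.636, 0.771, -0.0, -0.0]
contact_force: [0.4, -0.9, -1.3]
gripper_width: 58.6
grasp_force: 67.7
```

```bash
python3 -c "
from h import *
go(532.5,-248,110,169)"
```

```text
slide [23.8  1.1 23.3] dr [ 0. -0.  0.]
```

Emit:
step_arm:
  motion:
    - {"dr": [0,0,0],"slide": [12,0.5,5],"jaw": 50}
    - {"dr": [0,0,0],"slide": [24,1,15],"jaw": 50}
    - {"dr": [0,0,0],"slide": [24,1,23],"jaw": 50}
    - {"dr": [0,0,0],"slide": [24,1,23],"jaw": 50}
    - {"dr": [0,0,0],"slide": [24,1,23],"jaw": 50}
    - {"dr": [0,0,0],"slide": [24,1,23],"jaw": 50}
    - {"dr": [0,0,0],"slide": [24,1,23],"jaw": 50}
    - {"dr": [0,0,0],"slide": [24,1,23],"jaw": 50}

```text
clock: 7.4
position: [533.5, -246.1, 110.5]
ee_rot: [-0.637, 0.771, -0.0, 0.0]
contact_force: [1.0, 0.3, -1.1]
gripper_width: 58.7
grasp_force: 67.7
```

Run:
```python
from h import *
t=optics.get_image("top");s=optics.get_image("scene")
cv2.imwrite("pics/g4.png",np.hstack([cv2.resize(t[95:225,390:560],None,fx=2.3,fy=2.3,interpolation=2)[:299],cv2.resize(s[110:240,130:290],None,fx=2.3,fy=2.3,interpolation=2)[:299]]) )
go(532.5,-248,46.5,169)
```

```text
slide [ 1.9  0.6 63.9] dr [-0.    0.    0.01]
```

View pics/g4.png

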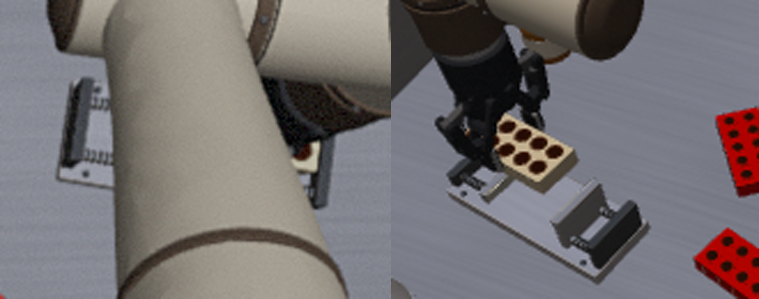

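The scene view shows the mould level above the holder, aligned with it and short of the tall jaw. Lowering, with a few mm more margin from the jaw.

Emit:
step_arm:
  motion:
    - {"dr": [0,0,0],"slide": [4,0.5,10],"jaw": 50}
    - {"dr": [0,0,0],"slide": [5,0.5,25],"jaw": 50}
    - {"dr": [0,0,0],"slide": [5,0.5,40],"jaw": 50}
    - {"dr": [0,0,0],"slide": [5,0.5,52],"jaw": 50}
    - {"dr": [0,0,0],"slide": [5,0.5,60],"jaw": 50}
    - {"dr": [0,0,0],"slide": [5,0.5,64],"jaw": 50}
    - {"dr": [0,0,0],"slide": [5,0.5,64],"jaw": 50}
    - {"dr": [0,0,0],"slide": [5,0.5,64],"jaw": 50}

```text
clock: 8.5
position: [532.4, -251.1, 46.8]
ee_rot: [-0.637, 0.771, -0.0, 0.0]
contact_force: [-0.7, 0.6, -1.5]
gripper_width: 58.4
grasp_force: 67.7
```

```bash
python3 -c "
from h import *
go(535+3.4,-236.5+17.7,46,169)"
```

```text
slide [-32.9   0.2   0.8] dr [-0.01 -0.    0.01]
```

Emit:
step_arm:
  motion:
    - {"dr": [0,0,0],"slide": [-5,0,0],"jaw": 50}
    - {"dr": [0,0,0],"slide": [-10,0,0.5],"jaw": 50}
    - {"dr": [0,0,0],"slide": [-15,0,0.5],"jaw": 50}
    - {"dr": [0,0,0],"slide": [-20,0,0.5],"jaw": 50}
    - {"dr": [0,0,0],"slide": [-25,0,0.5],"jaw": 50}
    - {"dr": [0,0,0],"slide": [-30,0,0.5],"jaw": 50}
    - {"dr": [0,0,0],"slide": [-33,0,0.5],"jaw": 50}
    - {"dr": [0,0,0],"slide": [-33,0,0.5],"jaw": 50}

```text
clock: 9.5
position: [538.3, -219.4, 46.3]
ee_rot: [-0.637, 0.771, -0.001, -0.0]
contact_force: [-1.2, -7.5, 0.3]
gripper_width: 58.8
grasp_force: 68.0
```

Run:
```python
from h import *
t=optics.get_image("top");s=optics.get_image("scene")
cv2.imwrite("pics/g5.png",cv2.resize(s[120:240,140:280],None,fx=4.5,fy=4.5,interpolation=2)[:560])
print(np.mean([arm.read_state()['contact_force']],0))
go(538.4,-218.8,24,169)
```

```text
[-2.39561362 -7.81844173  0.69061081]
slide [-0.8 -0.  22.3] dr [-0.   -0.01  0.01]
```

View pics/g5.png

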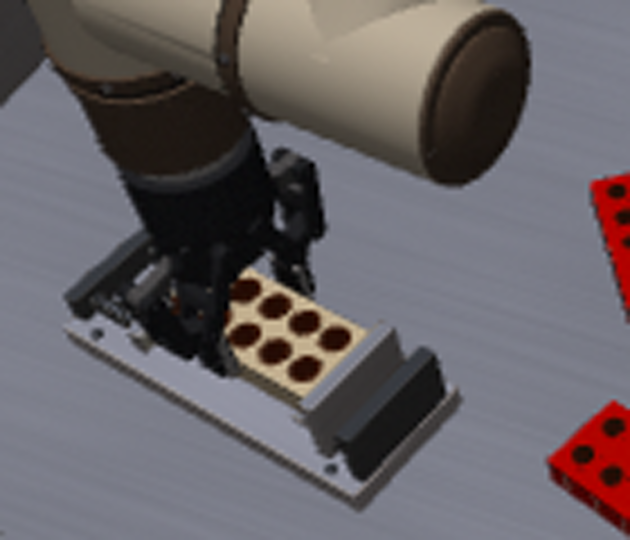

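The tall jaw is pushed well back; about 8 N corresponds to roughly 25 mm. The mould is level and centred across the jaw. Lowering.

Emit:
step_arm:
  motion:
    - {"dr": [0,0,0],"slide": [0,0,4],"jaw": 50}
    - {"dr": [0,0,0],"slide": [0,0,8],"jaw": 50}
    - {"dr": [0,0,0],"slide": [0,0,12],"jaw": 50}
    - {"dr": [0,0,0],"slide": [0,0,16],"jaw": 50}
    - {"dr": [0,0,0],"slide": [0,0,19],"jaw": 50}
    - {"dr": [0,0,0],"slide": [0,0,21],"jaw": 50}
    - {"dr": [0,0,0],"slide": [0,0,21.5],"jaw": 50}
    - {"dr": [0,0,0],"slide": [0,0,21.5],"jaw": 50}

```text
clock: 10.6
position: [538.1, -219.6, 24.8]
ee_rot: [-0.636, 0.771, -0.0, -0.0]
contact_force: [-1.9, -8.1, 1.4]
gripper_width: 58.6
grasp_force: 68.1
```

```bash
python3 -c "
from h import *
s=arm.read_state();print(s['contact_force'],s['position'])
go(535,-236.5,24,169)"
```

```text
[-1.86152055 -8.05437638  1.44557711] [ 538.1023547  -219.56104368   24.79599255]
slide [17.2 -0.2  0.8] dr [-0.   -0.01  0.01]
```

Emit:
step_arm:
  motion:
    - {"dr": [0,0,0],"slide": [3,0,0],"jaw": 50}
    - {"dr": [0,0,0],"slide": [6,0,0],"jaw": 50}
    - {"dr": [0,0,0],"slide": [9,0,0],"jaw": 50}
    - {"dr": [0,0,0],"slide": [12,0,0],"jaw": 50}
    - {"dr": [0,0,0],"slide": [15,0,0],"jaw": 50}
    - {"dr": [0,0,0],"slide": [17,0,0],"jaw": 50}
    - {"dr": [0,0,0],"slide": [17,0,0.5],"jaw": 50}
    - {"dr": [0,0,0],"slide": [17,0,0.5],"jaw": 50}

```text
clock: 11.6
position: [535.2, -235.1, 23.8]
ee_rot: [-0.637, 0.771, -0.0, 0.0]
contact_force: [-0.2, -1.3, 1.6]
gripper_width: 58.4
grasp_force: 68.1
```

Emit:
step_arm:
  motion:
    - {"dr": [0,0,0],"slide": [1,0,0],"jaw": 50}
    - {"dr": [0,0,0],"slide": [2,0,0],"jaw": 50}
    - {"dr": [0,0,0],"slide": [2,0,0],"jaw": 65}
    - {"dr": [0,0,0],"slide": [2,0,0],"jaw": 75}
    - {"dr": [0,0,0],"slide": [2,0,0],"jaw": 85}
    - {"dr": [0,0,0],"slide": [2,0,0],"jaw": 85}
    - {"dr": [0,0,0],"slide": [2,0,0],"jaw": 85}
    - {"dr": [0,0,0],"slide": [2,0,0],"jaw": 85}

```text
clock: 12.6
position: [534.6, -237.3, 23.8]
ee_rot: [-0.637, 0.771, -0.0, 0.0]
contact_force: [-0.2, -1.2, -0.5]
gripper_width: 84.8
grasp_force: 0.0
```

Emit:
step_arm:
  motion:
    - {"dr": [0,0,0],"slide": [0,0,-8],"jaw": 85}
    - {"dr": [0,0,0],"slide": [0,0,-20],"jaw": 85}
    - {"dr": [0,0,0],"slide": [0,0,-40],"jaw": 85}
    - {"dr": [0,0,0],"slide": [0,0,-70],"jaw": 85}
    - {"dr": [0,0,0],"slide": [0,0,-110],"jaw": 85}
    - {"dr": [0,0,0],"slide": [0,0,-150],"jaw": 85}
    - {"dr": [0,0,0],"slide": [0,0,-170],"jaw": 85}
    - {"dr": [0,0,0],"slide": [0,0,-170],"jaw": 85}

```text
clock: 13.6
position: [535.6, -237.5, 196.7]
ee_rot: [-0.637, 0.771, -0.002, 0.002]
contact_force: [-1.0, -0.2, -0.2]
gripper_width: 85.1
grasp_force: 0.0
```

Run:
```python
from h import *
s=optics.get_image("scene")
cv2.imwrite("pics/g6.png",cv2.resize(s[120:240,140:280],None,fx=4.5,fy=4.5,interpolation=2))
```

```text
(no output)
```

View pics/g6.png

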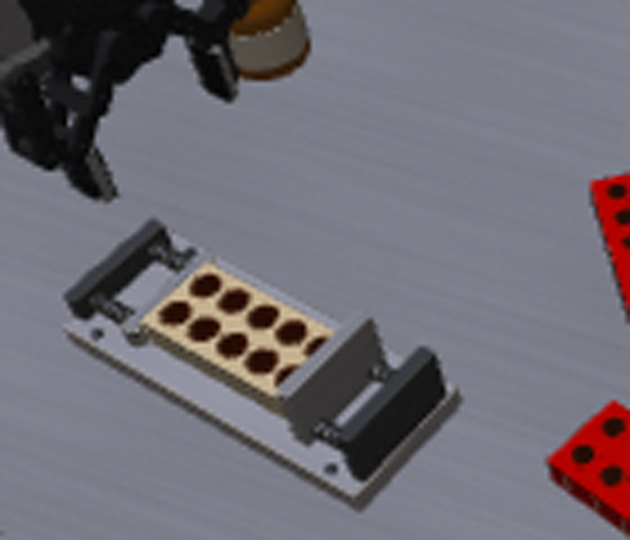

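The mould lies flat between both jaws and the gripper is clear. One numeric check of the offset before handing in.

Run:
```python
from h import *
S=lambda u,v,z:ray("scene",(u/4.5+139.6,v/4.5+119.6),z)
a,b,c=S(141,322,44),S(208,262,44),S(278,398,44)
m=(a+b)/2; print(a,b,c,np.linalg.norm(a-b))
x=np.array([.982,-.191]);y=np.array([.191,.982])
pl,pb,pr=S(68,328,20),S(360,498,20),S(460,390,20)
ctr=(pl+pr)/2;print("plate",ctr,np.linalg.norm(pl-pb),np.linalg.norm(pr-pb))
mc=m+65*y;print("offset",(mc-ctr)@x,(mc-ctr)@y,"ang",np.degrees(np.arctan2(*(c-a)[::-1])),np.degrees(np.arctan2(*(pb-pl)[::-1])))
```

```text
[ 552.28140157 -301.342573  ] [ 494.04460721 -289.91243839] [ 573.07601935 -188.09644371] 59.34789124119667
plate [ 536.49406212 -230.32907354] 248.9500110431153 95.38447647569492
offset -0.6190981459487968 -1.6169674068924096 ang 79.59507438518496 79.02240395998219
```

```bash
python3 -c "
from bench import arm
print(arm.job_done())"
```

```text
the job is handed in; nothing more can be done
None
```

The ten-cavity mould is clamped in the holder, lying flat with cavities up; the last picture put it about 1 mm off centre across and 2 mm along, and I handed the job in after about 14 s of the 38 s allowed, with no verdict returned.

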